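Refit the notched sleeve on the kitchen tap

ROBOT

A 6-joint arm with a two-finger parallel gripper is mounted at the origin on the work surface. World frame = base frame: x ahead of the robot, y to its left, z up, the work surface at z = 0. Lengths are in mm, angles in rad, forces in N, time in s.
With the tool pointing down it reaches from about 275 to 825 mm from the base axis. Payload 5.2 kg.
Tool frame: the origin (TCP) lies at the very end of the fingers, on their centre line; the grasp point (between the pads) lies 19 mm behind it; z points along the fingers, y is the line along which they close (so a half turn about z gives the same grasp; the last joint's range is limited). The gripper opens to 93 mm and grips with 3 to 60 N. Pads are 15 mm wide; open, the fingers measure 128 mm over their backs; the gripper's body (75 mm by 188 mm) begins 65 mm behind the grasp point.
Start: joints at [0.939, 0.259, 1.535, -0, 1.348, -0.203], TCP at [228.658, 500.22, 218.653] pointing down, gripper open.
Joint ranges: [-3.14, 3.14], [-0.91, 2.08], [0.19, 2.58], [-1.22, 4.36], [0.22, 2.71], [-3.12, 3.12]. Speed limits (rad/s): [2.57, 2.57, 3.14, 3.14, 3.14, 3.14].

INTERFACE

Orientations are given as [roll, pitch, yaw] about the fixed x, y, z axes, in that order (R = Rz(yaw) Ry(pitch) Rx(roll)).
In Python, from bench import robot gives the robot as it stands. The module is installed in compiled form; this text tells all that it offers. Calls block until the motion is done:
- robot.move_ptp(position, orientation): joint-space move of the TCP to a pose.
- robot.move_linear(position, ori=None, speed=150, f_stop=None): straight line of the TCP; ori=None keeps the orientation; speed is the mean speed in mm/s. With f_stop (N) it stops when the force on the tool has changed by that much, and returns True; else False.
- robot.move_j(angles): joint-space move.
- robot.move_gripper(opening): opening from 0.0 (shut) to 1.0 (fully open); the grip force is fixed at half the most; returns when the fingers have stopped.
- robot.sleep(seconds).
- robot.inverse_kinematics(position, orientation): joint angles nearest the present ones, or None.
- robot.get_image(name): name is "side" or "top"; returns a dict with "img" (480x640x3 uint8, blue, green, red), "fovy" (degrees; the focal length in pixels is half the picture's height over the tangent of half this angle, whatever the lens; pixels are square), "cx", "cy" (the principal point, pixels), "k1" (the pictures are not rectified: a ray, as slopes to the right and down, at radius r is drawn at 1 + k1 r^2 times it, then the intrinsics apply), "eye" and "orientation" of the camera in the world. Camera axes: x right, y down, z forward; pixel columns grow to the right and rows downward; lengths in mm; the calibration is good to about 2 mm. A picture is of the moment at which its call begins. There is no depth.
A pose or a line that the arm cannot do raises robot.MotionError and nothing moves.
- robot.hand_in(): hands the job in; it is judged then, once.
Readings, each from a call of its own:
- robot.current_t(): time.
- robot.current_qpos(): joint angles.
- robot.current_joint_vel(): joint speeds.
- robot.current_joint_efforts(): joint torques, N m.
- robot.current_tcp_pos(): TCP position.
- robot.current_eef_rot(): TCP orientation.
- robot.current_contact_force(): force on the tool from outside, world axes, zero at the start.
- robot.current_ft_torque(): the same for the moment, N m.
- robot.current_gripper_width(): opening from 0.0 (shut) to 1.0 (fully open).
- robot.current_finger_force(): force on a finger pad.
Only numpy, scipy, OpenCV 4.12 (cv2) and the standard library are available. Lean on these libraries where they do the work, as an engineer would, in place of code of your own. Each camera call takes 0.05 s, during which the arm holds its last target. There are 200 camera calls.

TASK

The kitchen tap is being put back together: one of its two valves is still bare. Slide the loose steel sleeve, notched end down, over the bare brass stem; it will catch on the stem's cross pin, so feel for the pin by turning the sleeve with light pressure until the notches drop over it and the sleeve sits fully home, upright on the brass seat, then let go and back away. Leave the mug, bottle, jar and wrench where they are.

Things in the scene. Friction and masses are not known exactly. Their poses are not given: they have to be found in the camera images.
- sleeve: the loose part: an open steel tube standing upright on the counter, 48 mm high, 38 mm outside and 29 mm inside diameter. Its lower rim has four equal notches, 90 degrees apart, about 9.5 mm wide and 16 mm high, cut through the wall on its +x, +y, -x and -y sides. Origin: centre of the lower (notched) rim; z runs up the tube. 110 to 225 g
- seat_top (a point): centre of the upper face of the bare valve's seat, a fixed round brass flange, 54 mm in diameter, its top 14 mm above the counter: the sleeve must finally stand on it. The stem rises from here. A round steel pin, 6 mm thick, 36 mm long, goes level through the stem, its axis 10 mm above this point, and sticks out 5 mm on either side. A sleeve caught on it stands 13 mm above this point
- deck_plate: the tap's fixed steel base plate, 64 by 290 mm and 6 mm thick, on the counter: origin centre of its underside, long side along its y. In its middle stands the spout (42 mm in diameter, reaching 200 mm along +x, top 90 mm above the counter); the two valves stand 100 mm from its middle on either side along y
- done_valve: the other valve, already finished and fixed: a steel sleeve with a round handle on top, 48 mm in diameter, 82 mm high; origin centre of its underside, on top of the deck plate. Nothing to do here
- mug: white mug, 74 mm in diameter, 85 mm high, handle on its +y side, standing on the counter; origin centre of its underside. Leave it alone
- soap: washing-up bottle, 56 mm in diameter, 150 mm high, origin centre of its underside. Leave it alone
- jar: closed glass jar, 66 mm in diameter, 90 mm high, origin centre of its underside. Leave it alone
- wrench: steel wrench lying flat on the counter between the robot and the tap, about 0.2 m long along its x. Leave it alone
- stem_top (a point): 57 mm above seat_top: top of the fixed, rigid brass stem, 26 mm in diameter, whose last 6 mm narrow to 18 mm (a 10 mm stub stands 6 mm above). Which way the cross pin points is NOT given by any of these poses and differs each time: it has to be felt, or seen

How it is judged:
By the outcome, as a careful person would: the job done as asked, in the order asked, and still so for the second after the job is handed in, with the robot touching nothing.
It also fails if it takes over 61 s, if anything falls off the work surface, if the arm or the gripper's body presses on something with over 40 N, if the wrist force passes 120 N, or if a joint passes its speed limit or range.

## Working session

There is one attempt and no reset: what is moved stays moved. The work goes in short steps, each a Python script; the robot and the scene stay as the last script left them, time stands still between calls to the robot, and variables do not carry over. Pictures are saved under pics/ and viewed, at most 10 in all, crops included, and the job is handed in when it is done.

```bash
mkdir -p pics; cat > h.py <<'E'
import numpy as np, cv2
from scipy.spatial.transform import Rotation as R
from bench import robot
def cam(d):
    f=240/np.tan(np.radians(d["fovy"])/2); o=np.array(d["orientation"],float)
    M=R.from_euler('xyz',o).as_matrix() if o.shape==(3,) else (o if o.shape==(3,3) else None)
    return f,np.array(d["eye"],float),M
def ray(d,u,v):
    f,e,M=cam(d); x=np.array([(u-d["cx"])/f,(v-d["cy"])/f]); s=x.copy()
    for _ in range(30): s=x/(1+d["k1"]*(s@s))
    w=M@np.array([*s,1]); return e,w/np.linalg.norm(w)
def onz(d,u,v,z):
    e,w=ray(d,u,v); return e+w*(z-e[2])/w[2]
def proj(d,p):
    f,e,M=cam(d); c=M.T@(np.array(p,float)-e); s=c[:2]/c[2]; s=s*(1+d["k1"]*(s@s)); return s*f+[d["cx"],d["cy"]]
def tri(d1,p1,d2,p2):
    e1,a=ray(d1,*p1); e2,b=ray(d2,*p2)
    t=np.linalg.lstsq(np.c_[a,-b],e2-e1,rcond=None)[0]; q,r=e1+a*t[0],e2+b*t[1]
    return (q+r)/2,np.linalg.norm(q-r)
E
python3 - <<'E'
from h import *
import pickle
D={}
for n in("side","top"):
    d=robot.get_image(n);D[n]=d;cv2.imwrite(f"pics/{n}0.png",d["img"]);print(n,{k:v for k,v in d.items() if k!="img"})
pickle.dump(D,open("d0.pkl","wb"))
print(robot.current_t(),robot.current_eef_rot(),robot.current_contact_force())
E
```

```text
side {'fovy': 47.666176097755, 'cx': 318.4005411485112, 'cy': 240.6519491755876, 'k1': -0.001972861847799876, 'eye': array([  85.17673869, -737.2407317 , 1066.71585773]), 'orientation': array([-2.42815262e+00, -1.26987299e-03, -5.02484346e-01])}
top {'fovy': 47.55378401786185, 'cx': 307.11849596117037, 'cy': 238.19516119808534, 'k1': -0.007488362678895909, 'eye': array([ 384.32325622,   21.69601424, 1123.78831084]), 'orientation': array([-2.99987547, -0.01255993, -1.54856508])}
0.1 [-3.14000234e+00 -2.87937428e-04  2.71281031e+00] [ 0.14115839 -0.1982824  -0.07552651]
```

View pics/side0.png

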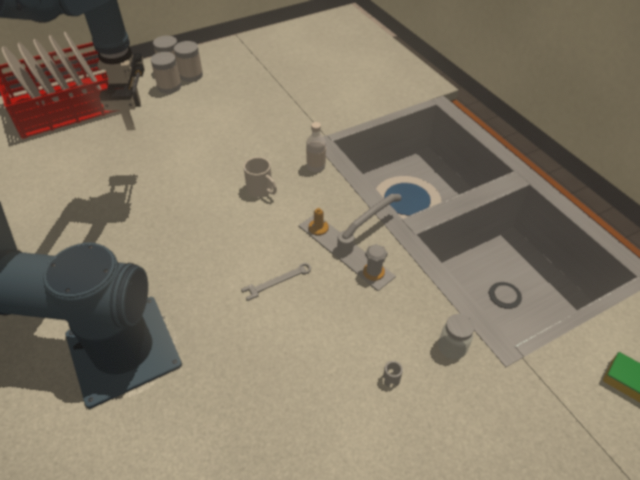

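View pics/top0.png

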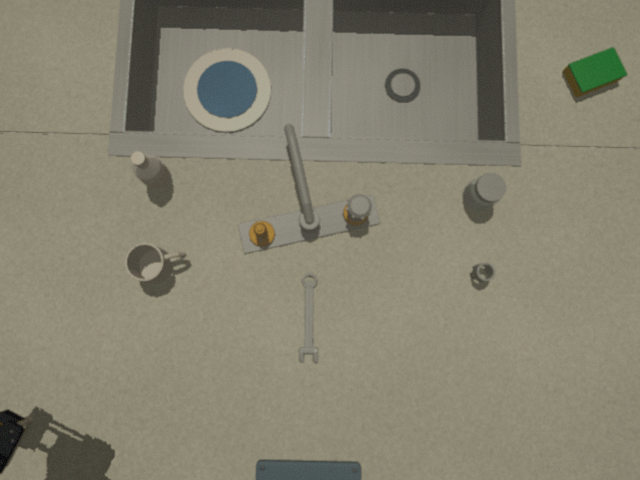

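The side view shows the bare stem at about (318,215) and the sleeve at (393,373). The top view shows the stem at (261,231) and the sleeve at (484,271). Next I'll look at enlarged crops of both.

```bash
python3 - <<'E'
from h import *
import pickle
D=pickle.load(open("d0.pkl","rb"))
def c(n,u,v,k=8,w=24): 
    return cv2.resize(D[n]["img"][v-w:v+w,u-w:u+w],None,fx=k,fy=k,interpolation=cv2.INTER_CUBIC)
a=[c("side",318,220,6),c("top",261,231,6)];b=[c("side",393,373,6),c("top",484,271,6)]
cv2.imwrite("pics/crop0.png",np.vstack([np.hstack(a),np.hstack(b)]))
for n in D:
    m=cv2.inRange(cv2.cvtColor(D[n]["img"],cv2.COLOR_BGR2HSV),(8,130,60),(25,255,255))
    k,_,st,ce=cv2.connectedComponentsWithStats(m)
    print(n,[(st[i].tolist(),ce[i].round(1).tolist()) for i in range(1,k) if st[i][4]>20])
print(onz(D["top"],261,231,14),onz(D["top"],484,271,48))
E
```

```text
side [([453, 100, 187, 157, 1161], [551.9, 181.3]), ([315, 209, 7, 8, 41], [318.2, 212.3]), ([314, 222, 14, 12, 97], [321.7, 228.6]), ([376, 268, 8, 11, 38], [380.4, 274.1]), ([604, 376, 36, 26, 246], [622.0, 387.8])]
top [([564, 67, 39, 30, 215], [574.3, 83.0]), ([344, 207, 4, 13, 33], [345.4, 213.8]), ([250, 222, 24, 23, 351], [261.1, 231.5])]
[555.62908588 106.58902817  14.        ] [ 480.67943261 -341.38470002   48.        ]
```

View pics/crop0.png

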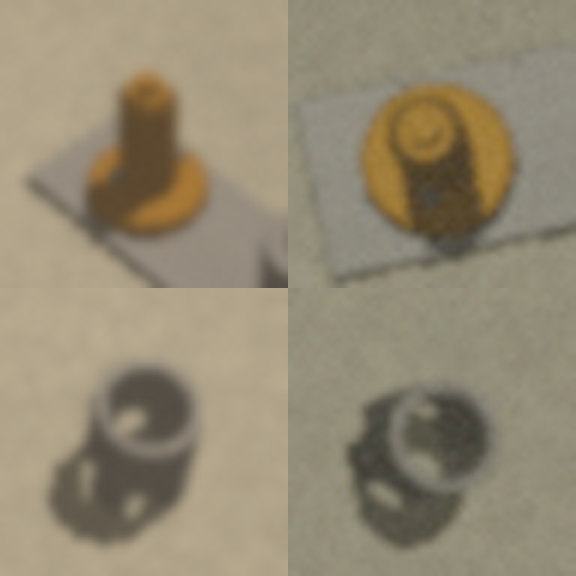

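The stem, flange and sleeve rim are clear. A blue-grey pin end shows faintly near side (313.7,225.7) and top (260.8,239.5). Now I'll triangulate from the two views.

```bash
python3 - <<'E'
from h import *
import pickle
D=pickle.load(open("d0.pkl","rb")); s,t=D["side"],D["top"]
print("rim",tri(t,(485.1,271.4),s,(392.9,368.9)))
print("stem18 top",tri(t,(259.4,228.2),s,(318.3,210.5)))
print("rim@48",onz(t,485.1,271.4,48),onz(s,392.9,368.9,48))
print("stem@71",onz(t,259.4,228.2,71),onz(s,318.3,210.5,74))
print("seat@14",onz(t,261.7,233.3,14),onz(s,318.2,226.5,14))
print("pin@24",onz(t,260.8,239.3,24),onz(s,313.3,225.3,24))
S=onz(t,485.1,271.4,48)
q=robot.current_qpos()
for P in ([S[0],S[1],200],[S[0],S[1],18],[555,106,29],[555,106,150]):
  for y in np.arange(-3,3.2,.5):
    r=robot.inverse_kinematics(P,[np.pi,0,y]); print(np.round(P),y,None if r is None else np.round(r,2)[[0,5]],end=';')
  print()
E
```

```text
rim (array([ 479.33971298, -344.17718317,   44.98733643]), np.float64(1.8633784951738377))
stem18 top (array([551.0843227 , 105.96368311,  71.29628365]), np.float64(2.469426007657459))
rim@48 [ 479.93298758 -343.56432891   48.        ] [ 477.26231307 -345.0660984    48.        ]
stem@71 [552.2931216 105.5432491  71.       ] [548.6159331  104.00495149  74.        ]
seat@14 [550.87465838 104.98588419  14.        ] [548.33593737 103.89897368  14.        ]
pin@24 [536.97573738 105.64618672  24.        ] [534.78966279 105.73872805  24.        ]
[ 480. -344.  200.] -3.0 [-0.81 -2.52];[ 480. -344.  200.] -2.5 [-0.81 -3.02];[ 480. -344.  200.] -2.0 [-0.81  2.76];[ 480. -344.  200.] -1.5 [-0.81  2.26];[ 480. -344.  200.] -1.0 [-0.81  1.76];[ 480. -344.  200.] -0.5 [-0.81  1.26];[ 480. -344.  200.] 0.0 [-0.81  0.76];[ 480. -344.  200.] 0.5 [-0.81  0.26];[ 480. -344.  200.] 1.0 [-0.81 -0.24];[ 480. -344.  200.] 1.5 [-0.81 -0.74];[ 480. -344.  200.] 2.0 [-0.81 -1.24];[ 480. -344.  200.] 2.5 [-0.81 -1.74];[ 480. -344.  200.] 3.0 [-0.81 -2.24];
[ 480. -344.   18.] -3.0 [-0.81 -2.52];[ 480. -344.  
[... 593 characters left out ...]
 -1.0 [-0.01  2.56];[555 106  29] -0.5 [-0.01  2.06];[555 106  29] 0.0 [-0.01  1.56];[555 106  29] 0.5 [-0.01  1.06];[555 106  29] 1.0 [-0.01  0.56];[555 106  29] 1.5 [-0.01  0.06];[555 106  29] 2.0 [-0.01 -0.44];[555 106  29] 2.5 [-0.01 -0.94];[555 106  29] 3.0 [-0.01 -1.44];
[555 106 150] -3.0 [-0.01 -1.72];[555 106 150] -2.5 [-0.01 -2.22];[555 106 150] -2.0 [-0.01 -2.72];[555 106 150] -1.5 [-0.01  3.06];[555 106 150] -1.0 [-0.01  2.56];[555 106 150] -0.5 [-0.01  2.06];[555 106 150] 0.0 [-0.01  1.56];[555 106 150] 0.5 [-0.01  1.06];[555 106 150] 1.0 [-0.01  0.56];[555 106 150] 1.5 [-0.01  0.06];[555 106 150] 2.0 [-0.01 -0.44];[555 106 150] 2.5 [-0.01 -0.94];[555 106 150] 3.0 [-0.01 -1.44];
```

```bash
python3 - <<'E'
from h import *
pi=np.pi; S=[478.6,-344.3]
robot.move_ptp([*S,120],[pi,0,0]); print(robot.current_t())
robot.move_linear([*S,18],speed=150,f_stop=8) and print("hit",robot.current_tcp_pos())
robot.move_gripper(0.0); print(robot.current_gripper_width()*93)
robot.move_gripper(0.65)
q=list(robot.current_qpos()); q[5]-=pi/2; robot.move_j(q)
robot.move_gripper(0.0); print(robot.current_gripper_width()*93,robot.current_finger_force(),robot.current_tcp_pos(),robot.current_eef_rot())
robot.move_linear([*S,150],speed=150)
print(robot.current_t(),robot.current_gripper_width()*93,robot.current_contact_force())
robot.move_ptp([550.5,105,150],[pi,0,pi/2])
for n in("side","top"): cv2.imwrite(f"pics/{n}1.png",robot.get_image(n)["img"])
a=cv2.imread("pics/side1.png")[100:300,200:450];b=cv2.imread("pics/top1.png")[120:320,140:390]
cv2.imwrite("pics/c1.png",np.hstack([cv2.resize(x,None,fx=1.6,fy=1.6,interpolation=2) for x in(a,b)]))
print(robot.current_t(),robot.current_tcp_pos(),robot.current_contact_force(),robot.current_gripper_width()*93)
E
```

```text
3.2
38.20700156033161
38.3110742528788 29.999951273202896 [ 478.65942707 -344.31953344   18.03295355] [3.14145097e+00 6.44078684e-05 1.57061354e+00]
8.4667 38.513015392446555 [ 0.12611287 -0.99518057 -0.68953869]
10.2333 [550.85264847 103.81908351 149.94168904] [ 0.20008205  0.74958745 -2.07148866] 38.30414928697456
```

View pics/c1.png

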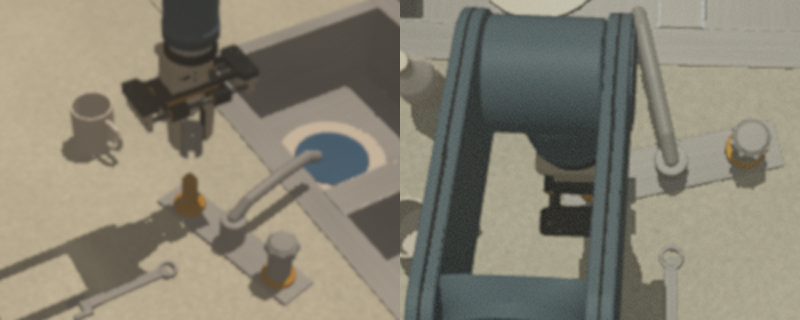

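The sleeve is held upright and one notch shows in the side crop at (190,150). The top view is blocked by the arm. I'll lower the sleeve by feel.

```bash
python3 - <<'E'
from h import *
x,y=550.5,105
print(robot.move_linear([x,y,100],speed=100,f_stop=10),robot.current_tcp_pos(),robot.current_contact_force())
h=robot.move_linear([x,y,50],speed=40,f_stop=6); print(h,robot.current_tcp_pos(),robot.current_contact_force(),robot.current_ft_torque())
if not h:
    h=robot.move_linear([x,y,38],speed=20,f_stop=5); print(h,robot.current_tcp_pos(),robot.current_contact_force(),robot.current_ft_torque())
print(robot.current_t())
E
```

```text
False [550.8432435  104.81730748 100.23355644] [-0.62906445 -0.67647985 -0.47197514]
False [550.57187984 105.036639    50.16883317] [ 0.56088223  0.9354145  -0.8774003 ] [0.14176876 0.04358587 0.00957241]
True [550.82670584 104.98725165  44.32816875] [-0.64155801 -0.26972692  4.99430661] [-0.06311112  0.11499102  0.03690151]
12.6833
```

```bash
python3 - <<'E'
from h import *
x,y=550.5,105
for i in range(22):
    q=list(robot.current_qpos()); q[5]-=np.radians(5); robot.move_j(q)
    f0=robot.current_contact_force()[2]
    h=robot.move_linear([x,y,40],speed=15,f_stop=max(1.5,6-f0)); p=robot.current_tcp_pos(); f=robot.current_contact_force()
    print(i,h,p.round(1),round(f0,1),f.round(1),robot.current_eef_rot()[2].round(2),robot.current_ft_torque()[2].round(2),robot.current_t())
    if p[2]<42.5 or f[2]>25 or robot.current_t()>38: break
E
```

```text
0 True [551.3 105.4  43.8] 0.4 [0.4 1.2 4.7] 1.66 0.03 13.1417
1 False [550.6 105.8  39.6] -1.0 [ 1.6  5.3 -2.3] 1.74 0.12 13.8
```

```bash
python3 - <<'E'
from h import *
def st(h): print(h,robot.current_tcp_pos().round(2),robot.current_contact_force().round(1),robot.current_ft_torque().round(2),round(robot.current_t(),2))
st(0); q=list(robot.current_qpos()); q[5]-=np.radians(2); robot.move_j(q); st(1)
p=robot.current_tcp_pos()
st(robot.move_linear([550.5,105,29],speed=20,f_stop=9))
E
```

```text
0 [550.57 105.8   39.62] [ 1.6  5.3 -2.3] [ 0.95 -0.35  0.12] 13.8
1 [550.14 105.83  39.09] [ 0.3  0.7 -1.8] [ 0.44 -0.1   0.01] 14.05
True [550.88 105.84  31.98] [-0.5  1.1  5.8] [0.07 0.23 0.03] 14.49
```

The sleeve is home: the TCP is at 32.0 mm, where I expected 32. Releasing and backing away.

```bash
python3 - <<'E'
from h import *
robot.move_gripper(0.7); p=robot.current_tcp_pos()
print(robot.move_linear([p[0],p[1],170],speed=120,f_stop=10),robot.current_tcp_pos())
robot.move_ptp([300,350,250],[np.pi,0,2.0]); robot.sleep(.3)
D={n:robot.get_image(n) for n in("side","top")}
c=lambda n,u,v,w=28: cv2.resize(D[n]["img"][v-w:v+w,u-w:u+w],None,fx=7,fy=7,interpolation=2)
cv2.imwrite("pics/c2.png",np.hstack([c("side",318,220),c("top",261,231)]))
for n in D: print(n,proj(D[n],[551,105,62]))
print(robot.current_t(),robot.current_contact_force())
E
```

```text
False [549.73889401 106.33833131 169.16928348]
side [318.9243406  213.19937343]
top [259.99143472 229.58172328]
18.1917 [-0.15803131  0.08940013 -1.01959981]
```

View pics/c2.png

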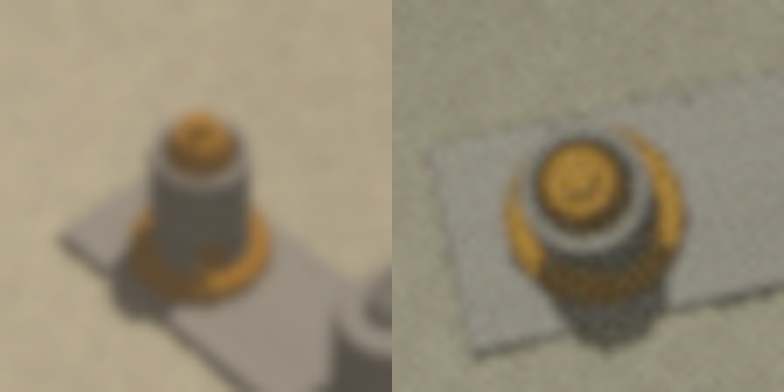

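In both views the sleeve stands upright on the flange, around (203,215) in the side crop and (585,195) in the top crop. The stem tip shows through its top and the gripper is clear.

```bash
python3 -c "
from bench import robot
print(robot.hand_in())"
```

```text
the job is handed in; nothing more can be done
None
```

The sleeve is over the bare stem, with its notches dropped over the cross pin and sitting fully home on the brass seat; the gripper has let go and backed away, and the job was handed in at about 18 s of the 61 s allowed.

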